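# Pre-start check of the bench shredder: hopper hasp and gear oil dipstick

### The arm

A 6-joint arm with a two-finger parallel gripper is mounted at the origin on the work surface. World frame = base frame: x ahead of the robot, y to its left, z up, the work surface at z = 0. Lengths are in m, angles in rad, forces in N, time in s.
With the tool pointing down it reaches from about 0.375 to 0.9 m from the base axis. Payload 3.1 kg.
Tool frame: the origin (TCP) lies midway between the tips of the shut fingers; the grasp point (between the pads) lies 19 mm behind it; x points along the fingers, y is the direction in which the jaws open and shut, and the axes are right-handed (so a half turn about x gives the same grasp; the last joint's range is limited). The gripper opens to 87 mm and grips with 3 to 60 N. Pads are 19 mm wide; open, the fingers measure 117 mm over their backs; the gripper's body (75 mm by 190 mm) begins 51 mm behind the grasp point.
Start: joints at [-1.522, 0.527, 1.433, -0, 1.181, -0.178], TCP at [0.141, -0.609, 0.223] pointing down, gripper open.
Joint ranges: [-3.08, 3.08], [-0.75, 2.2], [0.22, 2.44], [-1.43, 4.57], [0, 2.65], [-2.85, 2.85]. Speed limits (rad/s): [2.79, 2.79, 3.14, 3.14, 3.14, 3.14].

### API

Orientations are given as a unit quaternion [x, y, z, w].
In Python, from rig import get_obs, imaging, robot gives the robot as it stands.
- The arm moves only by the shell command python3 -m inch 'ROWS' [FORCE]. ROWS is JSON, a list of rows, each a list of 3 entries, a list of its own where there are three numbers: the finger opening in mm, from 0 to 87, then the shift along the tool's x, y, z in mm, then the turn, a rotation vector about the tool's x, y, z in degrees. In form: [[grip, [dx, dy, dz], [wx, wy, wz]], ...]. A call has 1 to 12 rows; each row shifts and turns the pose as measured when the row begins, along the tool's axes as they then stand; what a row does not reach is not made up. A row lasts 1/8 s, in which the tool goes at most 62.5 mm and 10.7 degrees, less where a joint would pass 70% of its speed; a pose out of reach is approached as far as the arm can. A call with a gripper value outside its range is refused whole. The fingers move at their own pace and stop on an object; FORCE is the grip in N (left out, the last holds). Time passes only in rows, so rows that do not move let the fingers close. It gives the time, the measured TCP pose, the force and the opening at its end, in the units of the state.
- get_obs(): the state, without advancing time (a new reading comes with each control period).
- imaging.camera(name): name is "side" or "top" or "wrist"; returns the picture (480x640x3 uint8, red, green, blue); there is no depth.
- imaging.camera_params(name): a dict with "camera_matrix" (3x3 intrinsics, pixels), "xyz" and "rotation" of the camera in the world. Camera axes: x right, y down, z forward; pixel columns grow to the right and rows downward; lengths in m; the calibration is good to about 2 mm. A picture is of the moment at which its call begins: read the wrist's pose just before it. camera_params takes no time and is no camera call; for the wrist camera it gives the pose at the moment of the call.
- robot.hand_in(): hands the job in, once; it reports no verdict.
Trained networks look in the newest picture that a camera, given by its name, has taken for a name from the list of things; names that differ only in an ending like _2 or _b are one class to them, and where a whole thing is asked for, a point or a joint stands for the part that bears it (a point fixed in the world has none). Each returns a list of dicts, best first, with "confidence" (0 to 1); they miss things now and then, are a little off and sometimes report something else, mostly with a low value. They report only what shows in the picture. A call takes as long as a camera call. They do not tell look-alikes from the thing itself.
- imaging.cut_out(camera, target): "pixels" (480x640 bool, what is visible of it) and "box" ([centre column, centre row, width, height] in pixels, round what is visible of it).
- imaging.tip_of(camera, target): "pixel" ([column, row] in pixels: a listed point, or the origin of a listed thing).
The state is a dict: "time": time; "q": joint angles; "joint_velocities": joint speeds; "joint_torque": joint torques, N m; "position": TCP position; "tool_rot": TCP orientation; "ft_force": force on the tool from outside, world axes, zero at the start; "moment": the same for the moment, N m; "grip_width": finger opening in m.
Only numpy, scipy, OpenCV 4.12 (cv2) and the standard library are available. Lean on these libraries where they do the work, as an engineer would, in place of code of your own. Each camera call takes 0.05 s, during which the arm holds its last target. There are 200 camera calls.

### The job

Get the plastic shredder ready to start: swing the yellow hasp on the hopper lid down over its staple until it lies flat in its catch. Then check the gear oil: take the wiped dipstick by its orange cap, push it down the sloping red tube on the green gearbox until its collar sits on the mouth of the tube, without forcing it, and draw it out again. Finish while still holding it in the gripper, still and level with its marked side up, its tip over the empty red drip dish and clear above it, and leave the dishes and the other things on the table where they are.

Things in the scene. Friction and masses are not known exactly. Their poses are not given: they have to be found in the camera images.
- hasp (a joint): Hinge of the yellow hasp, rad: 0 = flat over the staple (closed, end stop), 1.57 = upright, at most 1.95. Turns about the shredder's y through hasp_hinge; stays where left (about 0.07 N m). Strap 24 mm wide, 5 thick, 107 long, at 0 towards -x. Staple shows through a slot 66 to 100 mm out: push the plain part, 30 to 60 mm out, on its back (+x side when upright, top when closed).
- hasp_hinge (a point): Middle of the hasp's hinge axis, on the hopper lid, 245 mm above the table (lid top 234 mm), 6 mm behind (+x) the hopper's centre; the staple is 83 mm from it towards -x and 14 mm higher. Axes are those of the shredder: y along the hinge, z up.
- shredder: Bench shredder, fixed. Origin at table level; x, y along its base plate (x -100..245, y -220..220 mm, 15 high). Green gearbox 110 x 104 mm at x 0, y -120, top 145 mm; grey motor behind it (x 55..238, top 118 mm), black terminal box on its +y side; steel cutter box with blue hopper at x 0, y 100 (flange 160 x 160 mm, 228 mm high, staple to 262 mm).
- tube_mouth (a point): Centre of the mouth of the red-painted dip tube, 165 mm above the table (at 62, -120 mm in the shredder's frame). z axis: out of the tube along its axis, towards the shredder's +x (away from the robot) and up, 40 degrees above level; y axis level. Tube 22 mm outside (27 at the mouth), bore 14 mm, about 19 at the mouth; open for more than the dipstick's length.
- dipstick: Dipstick lying level, 147 g, heavy end the cap. Origin on the axis at the collar's stop face (14 mm up as it lies); x axis to the tip; z axis out of the marked side (white strips on cap and rod, up at the start). Rod 7 mm thick, 115 mm long (last 6 mm thinner); collar 28 mm across, x -6..0; orange cap 28 x 28 mm, x -51..-6. In the tube its x points against tube_mouth's z.
- dip_tip (a point): End of the dipstick's rod, 115 mm from the collar's stop face; axes as the dipstick.
- drip_dish: Empty red plastic drip dish, round, 104 mm across the rim, 18 mm high, open on top; origin at the centre of its underside. It changes places with the two dishes of chips.
- blue_dish: Dark steel dish of the same size full of blue plastic chips; leave it alone. Origin at the centre of its underside.
- yellow_dish: Dark steel dish of the same size full of yellow plastic chips; leave it alone. Origin at the centre of its underside.
- spanner: Steel spanner, about 190 mm long, 9 mm thick, behind the motor; leave it alone. Origin at its middle on the table.
- screwdriver: Screwdriver with green handle, 150 mm long, far right; leave it alone. Origin at its middle on the table.
- oil_can: Grey oil bottle, 64 mm across, 160 mm high, with red cap, behind the dishes; leave it alone. Origin at the centre of its underside.
There are look-alikes about, which are no part of the job. What is meant by the dipstick is not blue, and is the larger of those in its own colour.

How it is judged:
On the way, in this order (a step that is already met when the one before it is completed fails the run):
1. the hasp lies closed over its staple (value of joint hasp below 0.07 rad), for 0.2 s.
2. the dipstick is home in the tube, its collar on the mouth (z of dipstick in the frame of tube_mouth below 0.0035 m and distance between dipstick and tube_mouth below 0.009 m and angle between the x axis of dipstick and the z axis of tube_mouth, either way round below 0.1 rad), for 0.2 s.
3. the dipstick is drawn right out of the tube (z of dip_tip in the frame of tube_mouth above 0.005 m).
At the end, for the whole second after the job is handed in: Hasp closed (under 0.08 rad). The gripper alone holds the dipstick, still, level within 6 degrees, marked side up within 14 degrees, tip within 50 mm of the drip dish's centre from above and over 25 mm above its underside, touching no machine or dish (value of joint hasp below 0.08 rad and angle between dipstick's own x axis and vertical between 1.466 and 1.676 rad and angle between dipstick's own z axis and vertical below 0.25 rad and horizontal distance between dip_tip and drip_dish below 0.05 m and z of dip_tip in the frame of drip_dish above 0.025 m and contact force between dipstick and the fingers above 1 N and contact force between dipstick and shredder below 0.05 N and contact force between dipstick and drip_dish below 0.05 N and height (world z) of dipstick above 0.035 m and linear speed of dipstick below 0.02 m/s and contact force between dipstick and blue_dish below 0.05 N and contact force between dipstick and yellow_dish below 0.05 N); the arm keeps its last pose, push and grip.
It fails at once if the dipstick is forced against the shredder (over 40 N) (contact force between dipstick and shredder above 40 N).
It fails at once if a dish or another thing on the table is moved by more than 20 mm (distance of any of drip_dish, blue_dish, yellow_dish, spanner, screwdriver, oil_can from where it was at the start of the episode above 0.02 m).
It also fails if it takes over 70 s, if anything falls off the work surface, if the arm or the gripper's body presses on something with over 40 N, if the wrist force passes 120 N, or if a joint passes its speed limit or range.

## Working session

There is one attempt and no reset: what is moved stays moved. The work goes in short steps, Python scripts to look and compute and a shell command to move; the robot and the scene stay as the last step left them, time stands still between calls to the robot, and variables do not carry over. Pictures are saved under pics/ and viewed, about 8 in all and at most 12, crops included, and the job is handed in when it is done.

```bash
ls; mkdir -p pics; python3 - <<'E'
from rig import get_obs, imaging, robot
import cv2, numpy as np
o=get_obs(); print(o['time'],o['position'],o['tool_rot'])
for c in ['top','side']:
    p=imaging.camera_params(c); print(c,np.round(p['xyz'],3),np.round(p['rotation'],3).tolist(),np.round(p['camera_matrix'],1).tolist())
    im=imaging.camera(c); cv2.imwrite(f'pics/{c}0.png',im[:,:,::-1])
    for t in ['hasp_hinge','tube_mouth','dipstick','dip_tip','drip_dish','blue_dish','yellow_dish','shredder','oil_can','spanner','screwdriver']:
        print(t,[(np.round(d['pixel']).tolist(),round(d['confidence'],2)) for d in imaging.tip_of(c,t)])
E
```

```text
pics
0.0 [ 0.14113521 -0.60812272  0.22159559] [ 0.702568    0.081095   -0.70248307  0.07961991]
top [ 0.351 -0.054  1.403] [0.716, -0.697, 0.029, -0.028] [[459.5, 0.0, 315.8], [0.0, 459.5, 239.3], [0.0, 0.0, 1.0]]
hasp_hinge [([174.0, 217.0], 0.61)]
tube_mouth [([264.0, 192.0], 0.6)]
dipstick [([353.0, 276.0], 0.7), ([358.0, 211.0], 0.49)]
dip_tip [([334.0, 299.0], 0.52), ([342.0, 250.0], 0.48)]
drip_dish [([413.0, 264.0], 0.73)]
blue_dish [([412.0, 194.0], 0.68)]
yellow_dish [([439.0, 227.0], 0.93)]
shredder [([232.0, 226.0], 0.82)]
oil_can [([404.0, 155.0], 0.91)]
spanner [([348.0, 146.0], 0.87), ([410.0, 190.0], 0.16)]
screwdriver [([436.0, 179.0], 0.55)]
side [ 0.26  -0.854  1.009] [0.919, -0.104, 0.043, -0.377] [[497.7, 0.0, 318.2], [0.0, 497.7, 244.1], [0.0, 0.0, 1.0]]
hasp_hinge []
tube_mouth [([353.0, 198.0], 0.56)]
dipstick [([374.0, 322.0], 0.78), ([294.0, 330.0], 0.66), ([212.0, 404.0], 0.61)]
dip_tip [([327.0, 319.0], 0.96), ([262.0, 316.0], 0.79), ([237.0, 361.0], 0.55)]
drip_dish [([328.0, 402.0], 0.61)]
blue_dish [([424.0, 376.0], 0.58)]
yellow_dish [([395.0, 421.0], 0.86)]
shredder [([316.0, 223.0], 0.65)]
oil_can [([469.0, 359.0], 0.89), ([458.0, 408.0], 0.33)]
spanner [([442.0, 300.0], 0.97)]
screwdriver [([457.0, 408.0], 0.68)]
```

View pics/top0.png

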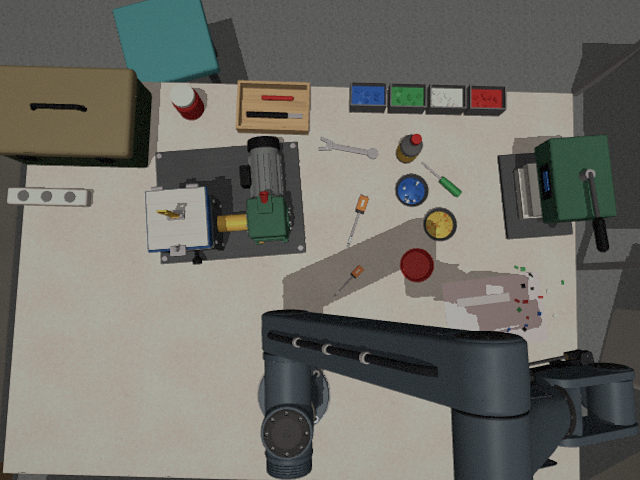

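View pics/side0.png

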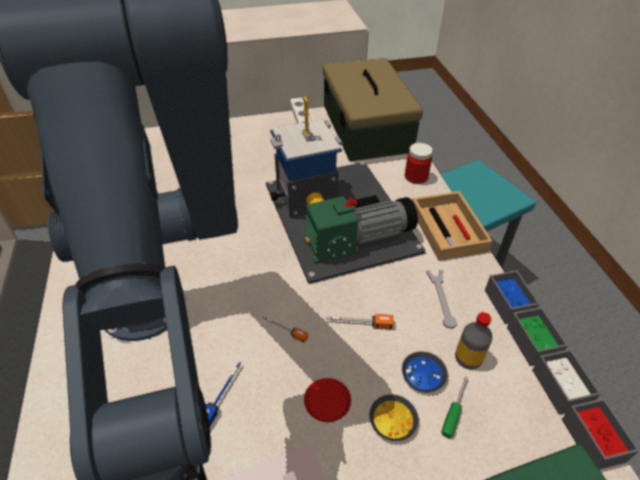

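```bash
cat > h.py <<'E'
import numpy as np, cv2
from scipy.spatial.transform import Rotation as R
from rig import get_obs, imaging, robot
def cam(c,p=None):
    p=p or imaging.camera_params(c); return np.array(p['camera_matrix']),np.array(p['xyz']),R.from_quat(p['rotation']).as_matrix()
def plane(c,uv,z,p=None):
    K,t,M=cam(c,p); d=M@np.linalg.solve(K,[uv[0],uv[1],1.]); return t+d*(z-t[2])/d[2]
def proj(c,X,p=None):
    K,t,M=cam(c,p); x=K@(M.T@(np.asarray(X)-t)); return x[:2]/x[2]
def tri(obs):
    A=np.zeros((3,3));b=np.zeros(3)
    for c,uv,p in obs:
        K,t,M=cam(c,p); d=M@np.linalg.solve(K,[uv[0],uv[1],1.]); d/=np.linalg.norm(d); P=np.eye(3)-np.outer(d,d); A+=P;b+=P@t
    X=np.linalg.solve(A,b); return X,[np.round(proj(c,X,p)-uv,1).tolist() for c,uv,p in obs]
E
python3 - <<'E'
from h import *
im=cv2.imread('pics/top0.png'); c=im[130:310,140:380]; cv2.imwrite('pics/c1.png',cv2.resize(c,(800,600),interpolation=cv2.INTER_CUBIC))
print('tube',tri([('top',(264,192),None),('side',(353,198),None)]), plane('top',(264,192),.165))
print('hinge',plane('top',(174,217),.245))
print('dip',tri([('top',(358,211),None),('side',(374,322),None)]),plane('top',(358,211),.014),'tip',plane('top',(342,250),.014))
for n,a,b in [('drip',(413,264),(328,402)),('blue',(412,194),(424,376)),('yel',(439,227),(395,421)),('shr',(232,226),(316,223))]: print(n,plane('top',a,0),plane('side',b,0))
print('shr corners guess',[np.round(plane('top',u,.015),3) for u in [(157,154),(297,142),(305,250),(162,263)]])
E
```

```text
tube (array([0.57193604, 0.08953123, 0.17672633]), [[-0.2, 0.8], [0.9, -0.1]]) [0.57633967 0.09052999 0.165     ]
hinge [0.49154625 0.30706029 0.245     ]
dip (array([ 0.55486521, -0.18118811,  0.00551124]), [[0.1, -0.2], [-0.3, 0.0]]) [ 0.55294155 -0.18027468  0.014     ] tip [ 0.43262896 -0.1341305   0.014     ]
drip [ 0.39645866 -0.35245982  0.        ] [ 0.39642531 -0.35729442  0.        ]
blue [ 0.61238238 -0.34730027  0.        ] [ 0.62262132 -0.3448028   0.        ]
yel [ 0.51211015 -0.43123161  0.        ] [ 0.52396185 -0.43056895  0.        ]
shr [0.49819127 0.2042083  0.        ] [0.49683683 0.20368158 0.        ]
shr corners guess [array([0.713, 0.441, 0.015]), array([0.762, 0.012, 0.015]), array([ 0.43 , -0.022,  0.015]), array([0.379, 0.408, 0.015])]
```

View pics/c1.png

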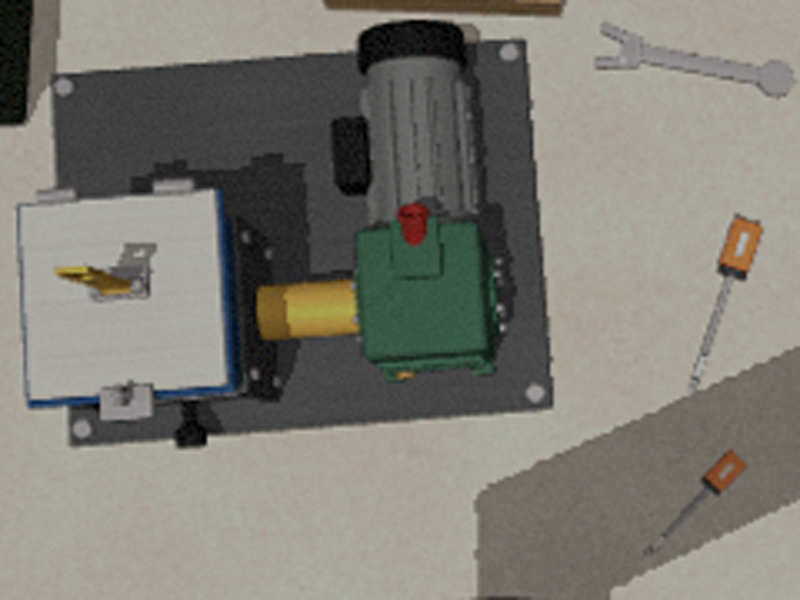

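```bash
cat >> h.py <<'E'
def fitS():
    from scipy.optimize import least_squares
    uv=np.array([(52,73),(526,40),(552,407),(70,446)])/3.3333+[140,130]
    L=np.array([(.245,.22),(.245,-.22),(-.1,-.22),(-.1,.22)])
    W=np.array([plane('top',u,.015)[:2] for u in uv])
    f=lambda s:(L@np.array([[np.cos(s[2]),np.sin(s[2])],[-np.sin(s[2]),np.cos(s[2])]])+s[:2]-W).ravel()
    r=least_squares(f,[.5,.2,-.1]); return r.x,r.fun
def S2W(s,p): return R.from_euler('z',s[2]).apply(p)+[s[0],s[1],0]
E
python3 - <<'E'
from h import *
s,res=fitS(); print(s,np.round(res,4))
for n,p in [('hinge',(.006,.1,.245)),('tube',(.062,-.12,.165)),('staple',(-.077,.1,.259))]:
    X=S2W(s,p); print(n,X,proj('top',X),proj('side',X))
for a in (1.2,1.57,1.95):
    X=S2W(s,(.006-.107*np.cos(a),.1,.245+.107*np.sin(a))); print(a,proj('top',X),proj('side',X))
o=get_obs();print(o['q'],R.from_quat(o['tool_rot']).as_matrix().round(3))
E
```

```text
[0.49816977 0.20302975 0.10183839] [ 0.0002  0.0011  0.002  -0.0004 -0.0022 -0.0018 -0.      0.001 ]
hinge [0.49397244 0.30312162 0.245     ] [175.60089147 216.09211562] [306.76477879 134.12401795]
tube [0.57204804 0.08995455 0.165     ] [264.15512456 193.56244794] [353.63873166 201.2234584 ]
staple [0.41140246 0.29468364 0.259     ] [175.59906992 248.32805699] [277.41966161 135.17055205]
1.2 [163.43447851 227.05676538] [291.93879724 103.79827802]
1.57 [161.57928642 210.07208262] [306.07316356  98.82361484]
1.95 [161.83853222 193.68077036] [320.47446134  98.99363883]
[-1.52149308e+00  5.27520034e-01  1.43275107e+00 -5.31733807e-06
  1.18139062e+00 -1.78506263e-01] [[-0.     0.226 -0.974]
 [ 0.    -0.974 -0.226]
 [-1.    -0.    -0.   ]]
```

Named: orange dipstick large at top (362,205), small at (356,270), plus a blue one seen only in the side view. The crop shows the upper one is the larger (≈53 px vs 42 px, 166 mm expected). The shredder pose fits well, and the hasp is upright. First I move towards the hasp.

```bash
cat >> h.py <<'E'
def to(P,Rt=None):
    o=get_obs(); M=R.from_quat(o['tool_rot']); d=M.inv().apply(np.asarray(P)-o['position'])*1000
    w=(M.inv()*R.from_matrix(Rt)).as_rotvec(degrees=True) if Rt is not None else None
    print('t',round(o['time'],2),'pos',np.round(o['position'],4),'shift',np.round(d,1),'turn',None if w is None else np.round(w,1),'F',np.round(o['ft_force'],1),'grip',round(o['grip_width'],4))
E
python3 -m inch '[[0,[-20,-29,-46],[0,0,0]],[0,[-20,-29,-46],[0,0,0]],[0,[-20,-29,-46],[0,0,0]],[0,[-20,-29,-46],[0,0,0]],[0,[-20,-29,-46],[0,0,0]],[0,[-20,-29,-46],[0,0,0]],[0,[-20,-29,-46],[0,0,0]],[0,[-20,-29,-46],[0,0,0]]]' 20
python3 -m inch '[[0,[0,-52,-23],[0,0,0]],[0,[0,-52,-23],[0,0,0]],[0,[0,-52,-23],[0,0,0]],[0,[0,-52,-23],[0,0,0]],[0,[0,-52,-23],[0,0,0]],[0,[0,-52,-23],[0,0,0]],[0,[0,-52,-23],[0,0,0]],[0,[0,-52,-23],[0,0,0]],[0,[0,-52,-23],[0,0,0]],[0,[0,-52,-23],[0,0,0]]]'
python3 - <<'E'
from h import *
s,_=fitS()
Z=R.from_euler('z',s[2]).as_matrix(); Rd=Z@np.array([[0,0,-1],[0,-1,0],[-1,0,0]])
to(S2W(s,(.006+.0095+.03,.1,.297+.06)),Rd)
E
```

```text
time: 2.2
position: [0.4541, -0.2948, 0.3862]
tool_rot: [0.704, 0.077, -0.702, 0.077]
ft_force: [-0.2, -0.8, 0.2]
grip_width: 0.015
time: 3.45
position: [0.5705, 0.2798, 0.3885]
tool_rot: [0.707, 0.074, -0.698, 0.08]
ft_force: [1.5, -0.8, 0.3]
grip_width: 0.0005
t 3.45 pos [0.5705 0.2798 0.3885] shift [ 30.9 -35.   30.8] turn [ 6.7 -0.7 -0.5] F [ 1.5 -0.8  0.3] grip 0.0005
```

```bash
python3 -m inch '[[0,[0,-35,20],[0,0,0]],[0,[20,0,10],[6.7,-0.7,-0.5]],[0,[10,0,0],[0,0,0]]]'
python3 - <<'E'
from h import *
s,_=fitS()
Z=R.from_euler('z',s[2]).as_matrix(); Rd=Z@np.array([[0,0,-1],[0,-1,0],[-1,0,0]])
to(S2W(s,(.006+.0095+.03,.1,.297)),Rd)
for c in ['wrist','side']: cv2.imwrite(f'pics/{c}1.png',imaging.camera(c)[:,:,::-1])
a=cv2.imread('pics/wrist1.png'); b=cv2.imread('pics/side1.png')[60:260,230:430]
cv2.imwrite('pics/m1.png',np.hstack([cv2.resize(a,(480,360)),cv2.resize(b,(320,320))[:, :] if 0 else cv2.copyMakeBorder(cv2.resize(b,(320,320)),0,40,0,0,cv2.BORDER_CONSTANT)]))
E
```

```text
time: 3.82
position: [0.5332, 0.3138, 0.3565]
tool_rot: [0.706, 0.039, -0.706, 0.037]
ft_force: [0.0, 0.6, -0.1]
grip_width: 0.0003
t 3.83 pos [0.5332 0.3138 0.3565] shift [59.5  6.7  0.7] turn [ 0.3 -0.1  0.1] F [ 0.   0.6 -0.1] grip 0.0003
```

View pics/m1.png

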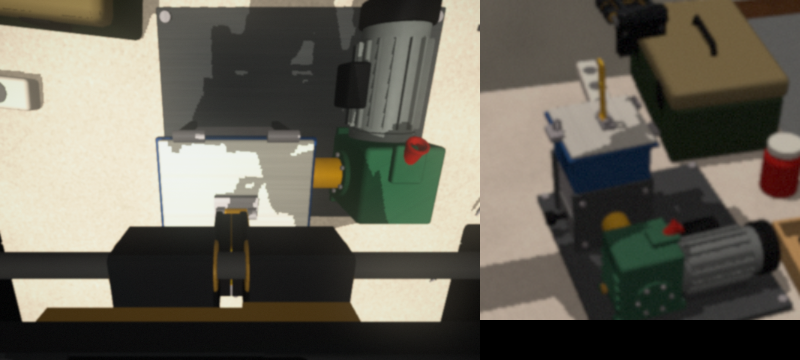

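```bash
python3 -m inch '[[0,[30,6,0],[0,0,0]],[0,[30,0,0],[0,0,0]],[0,[0,0,8],[0,0,0]],[0,[0,0,8],[0,0,0]],[0,[0,0,8],[0,0,0]]]'
python3 - <<'E'
from h import *
s,_=fitS()
Z=R.from_euler('z',s[2]).as_matrix(); Rd=Z@np.array([[0,0,-1],[0,-1,0],[-1,0,0]])
for a in np.radians([90,75,60,45,30,15,0]):
    r=.052;t=.003
    to(S2W(s,(.006-r*np.cos(a)+t*np.sin(a)+.0095,.1,.245+r*np.sin(a)+t*np.cos(a))),Rd)
E
```

```text
time: 4.55
position: [0.5153, 0.3035, 0.3011]
tool_rot: [0.711, 0.039, -0.702, 0.035]
ft_force: [0.1, 0.6, 0.6]
grip_width: 0.0003
t 4.55 pos [0.5153 0.3035 0.3011] shift [ 4.  -1.8  8.8] turn [ 0.2 -0.8  0.3] F [0.1 0.6 0.6] grip 0.0003
t 4.55 pos [0.5153 0.3035 0.3011] shift [ 4.8 -1.9 22.4] turn [ 0.2 -0.8  0.3] F [0.1 0.6 0.6] grip 0.0003
t 4.55 pos [0.5153 0.3035 0.3011] shift [ 9.1 -1.9 35.3] turn [ 0.2 -0.8  0.3] F [0.1 0.6 0.6] grip 0.0003
t 4.55 pos [0.5153 0.3035 0.3011] shift [16.6 -1.9 46.7] turn [ 0.2 -0.8  0.3] F [0.1 0.6 0.6] grip 0.0003
t 4.55 pos [0.5153 0.3035 0.3011] shift [26.7 -1.9 55.7] turn [ 0.2 -0.8  0.3] F [0.1 0.6 0.6] grip 0.0003
t 4.55 pos [0.5153 0.3035 0.3011] shift [38.9 -1.9 61.8] turn [ 0.2 -0.8  0.3] F [0.1 0.6 0.6] grip 0.0003
t 4.55 pos [0.5153 0.3035 0.3011] shift [52.2 -1.8 64.5] turn [ 0.2 -0.8  0.3] F [0.1 0.6 0.6] grip 0.0003
```

```bash
python3 -m inch '[[0,[4,-2,9],[0,0,0]],[0,[1,0,10],[0,0,0]],[0,[2,0,10],[0,0,0]],[0,[4,0,10],[0,0,0]],[0,[6,0,9],[0,0,0]],[0,[8,0,8],[0,0,0]],[0,[9,0,6],[0,0,0]]]'
python3 - <<'E'
from h import *
s,_=fitS()
Z=R.from_euler('z',s[2]).as_matrix(); Rd=Z@np.array([[0,0,-1],[0,-1,0],[-1,0,0]])
for a in np.radians([30,15,0]):
    r=.052;t=.003
    to(S2W(s,(.006-r*np.cos(a)+t*np.sin(a)+.0095,.1,.245+r*np.sin(a)+t*np.cos(a))),Rd)
E
```

```text
time: 5.42
position: [0.4516, 0.2997, 0.2672]
tool_rot: [0.714, 0.041, -0.698, 0.035]
ft_force: [1.0, 1.1, 1.1]
grip_width: 0.0006
t 5.42 pos [0.4516 0.2997 0.2672] shift [-6.2  0.9 -8.6] turn [ 0.3 -1.3  0.4] F [1.  1.1 1.1] grip 0.0006
t 5.42 pos [0.4516 0.2997 0.2672] shift [ 5.9  0.9 -2.4] turn [ 0.3 -1.3  0.4] F [1.  1.1 1.1] grip 0.0006
t 5.42 pos [0.4516 0.2997 0.2672] shift [19.2  1.   0.4] turn [ 0.3 -1.3  0.4] F [1.  1.1 1.1] grip 0.0006
```

```bash
python3 -m inch '[[0,[8,0,0],[0,0,0]],[0,[6,0,0],[0,0,0]],[0,[4,0,0],[0,0,0]]]'; python3 -m inch '[[0,[3,0,0],[0,0,0]],[0,[2,0,0],[0,0,0]]]'
```

```text
time: 5.8
position: [0.45, 0.2995, 0.2475]
tool_rot: [0.712, 0.04, -0.7, 0.035]
ft_force: [-6.8, -3.0, 26.2]
grip_width: 0.0004
time: 6.05
position: [0.4499, 0.2995, 0.2478]
tool_rot: [0.712, 0.04, -0.7, 0.036]
ft_force: [-3.6, -2.7, 10.6]
grip_width: 0.0004
```

```bash
python3 -m inch '[[0,[4,0,0],[0,0,0]],[0,[1,0,0],[0,0,0]],[0,[1,0,0],[0,0,0]]]';python3 -m inch '[[0,[-40,0,0],[0,0,0]],[0,[-50,0,-20],[0,0,0]],[0,[-20,0,-60],[0,0,0]],[60,[0,20,-50],[0,0,0]]]'; python3 - <<'E'
from h import *
s,_=fitS()
cv2.imwrite('pics/side2.png',imaging.camera('side')[:,:,::-1]);cv2.imwrite('pics/top2.png',imaging.camera('top')[:,:,::-1])
print([ (d['pixel'],d['confidence']) for d in imaging.tip_of('top','tube_mouth')])
b=cv2.imread('pics/side2.png')[80:230,240:400];a=cv2.imread('pics/top2.png')[160:310,220:380]
cv2.imwrite('pics/m2.png',cv2.resize(np.hstack([b,cv2.imread('pics/top2.png')[140:290,140:300]]),None,fx=2.5,fy=2.5,interpolation=cv2.INTER_CUBIC))
to([.5,0,.4])
E
```

```text
time: 6.42
position: [0.4502, 0.2996, 0.2479]
tool_rot: [0.713, 0.041, -0.699, 0.035]
ft_force: [-2.0, -1.5, 5.6]
grip_width: 0.0005
time: 6.92
position: [0.5796, 0.2943, 0.3615]
tool_rot: [0.712, 0.042, -0.7, 0.037]
ft_force: [-0.5, 0.1, -1.4]
grip_width: 0.0049
[([360.7, 212.8], 0.62), ([261.7, 192.1], 0.43)]
t 7.08 pos [0.5794 0.2917 0.3579] shift [-44.8 281.4 109.6] turn None F [-0.4 -0.2 -1. ] grip 0.0152
```

View pics/m2.png

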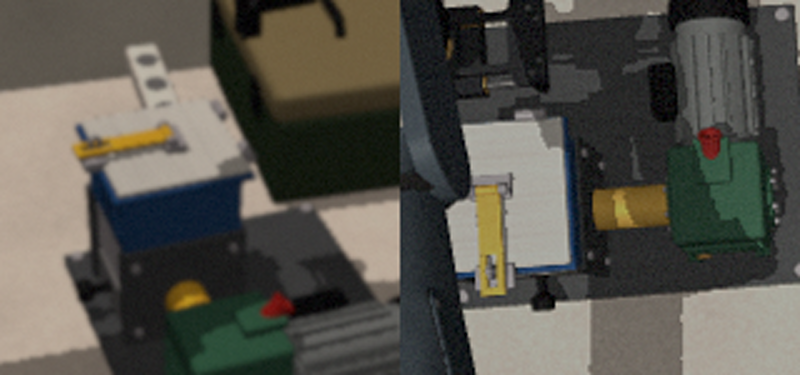

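Hasp is flat over the staple. Next I look at the dipstick with the wrist camera.

```bash
python3 -m inch '[[87,[0,53,22],[0,0,0]],[87,[0,53,22],[0,0,0]],[87,[0,53,22],[0,0,0]],[87,[0,53,22],[0,0,0]],[87,[10,53,22],[0,0,0]],[87,[10,53,22],[0,0,0]],[87,[10,53,22],[0,0,0]],[87,[10,53,22],[0,0,0]],[87,[10,0,0],[9,0,0]],[87,[0,0,0],[9,0,0]],[87,[0,0,0],[9,0,0]],[87,[0,0,0],[0,0,0]]]'
python3 - <<'E'
from h import *
to([.553,-.18,.1]); p=imaging.camera_params('wrist'); im=imaging.camera('wrist'); cv2.imwrite('pics/w3.png',im[:,:,::-1])
print(np.round(p['xyz'],3),p['camera_matrix'])
for t in ['dipstick','dip_tip']:
    for d in imaging.tip_of('wrist',t): print(t,d['pixel'],d['confidence'],plane('wrist',d['pixel'],.014,p))
for d in imaging.cut_out('wrist','dipstick'): print(d['box'],d['confidence'])
import pickle; pickle.dump(p,open('w3.pkl','wb'))
E
```

```text
time: 8.57
position: [0.4357, -0.1518, 0.2932]
tool_rot: [-0.693, 0.126, 0.696, 0.136]
ft_force: [-0.3, 0.3, 0.4]
grip_width: 0.0867
t 8.57 pos [ 0.4357 -0.1518  0.2932] shift [ 192.5  -14.1 -120.8] turn None F [-0.3  0.3  0.4] grip 0.0867
[ 0.511 -0.183  0.454] [[395.74291292   0.         308.00686436]
 [  0.         395.74291292 238.90300262]
 [  0.           0.           1.        ]]
dipstick [296.5, 79.7] 0.76 [ 0.55042913 -0.17967389  0.014     ]
dipstick [346.1, 251.1] 0.64 [ 0.35514931 -0.16420546  0.014     ]
dip_tip [319.3, 311.8] 0.86 [ 0.29239968 -0.10659985  0.014     ]
dip_tip [532.2, 12.7] 0.37 [ 0.52273207 -0.41840154  0.014     ]
[296.7, 107.4, 32.8, 173.1] 0.86
[344.6, 263.4, 50.2, 90.4] 0.81
```

View pics/w3.png

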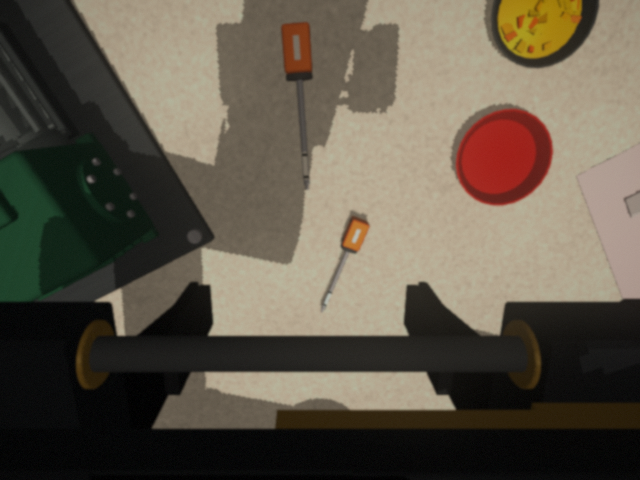

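```bash
python3 - <<'E'
from h import *
import pickle; p=pickle.load(open('w3.pkl','rb'))
P=lambda u,z:plane('wrist',u,z,p)
end,col,col2,tip=P((295.5,23),.028),P((299,73),.028),P((299,79.5),.014),P((306,187.5),.014)
print(end,col,col2,tip,'len',np.linalg.norm(tip-col2),np.linalg.norm((tip-end)[:2]))
c1=P((297,48),.028)
a=(tip-c1)[:2];u=a/np.linalg.norm(a);print('yaw',np.degrees(np.arctan2(u[1],u[0])))
O=tip[:2]-.115*u; print('origin',O); G=O-.0285*u; print('grasp',G,'vs cap centre',c1)
Rd=np.array([[0,u[1],u[0]],[0,-u[0],u[1]],[-1,0,0]]); print(np.linalg.det(Rd))
to([*G,.003],Rd)
print('drip',P((503,153),.018))
E
```

```text
[ 0.59678918 -0.19781493  0.028     ] [ 0.5540381  -0.18440765  0.028     ] [ 0.54966277 -0.18215735  0.014     ] [ 0.44223042 -0.14776922  0.014     ] len 0.11280183789023979 0.16245917754303843
yaw 162.075059381292
origin [ 0.55164838 -0.18316286]
grasp [ 0.578765   -0.19193433] vs cap centre [ 0.57586747 -0.19099706  0.028     ]
-0.9999999999999999Traceback (most recent call last):
  File "<stdin>", line 10, in <module>
  File "h.py", line 25, in to
    w=(M.inv()*R.from_matrix(Rt)).as_rotvec(degrees=True) if Rt is not None else None
               ~~~~~~~~~~~~~^^^^
  File "scipy/spatial/transform/_rotation.pyx", line 1143, in scipy.spatial.transform._rotation.Rotation.from_matrix
ValueError: Non-positive determinant (left-handed or null coordinate frame) in rotation matrix 0: [[ 0.          0.30777081 -0.95146052]
 [ 0.          0.95146052  0.30777081]
 [-1.          0.          0.        ]].
```

```bash
cat >> h.py <<'E'
U=np.array([np.cos(np.radians(162.1)),np.sin(np.radians(162.1)),0])
def Rdown(u): return np.array([[0,-u[1],u[0]],[0,u[0],u[1]],[-1,0,0]])
G=np.array([.5775,-.1915,.003])
E
python3 - <<'E'
from h import *
import pickle; p=pickle.load(open('w3.pkl','rb'))
to(G+[0,0,.08],Rdown(U)); print('drip',plane('wrist',(503,153),.018,p))
E
```

```text
t 8.78 pos [ 0.4364 -0.1524  0.2937] shift [ 210.1  -12.3 -146.8] turn [-3.4  0.3  0.7] F [-0.7 -0.1 -0.2] grip 0.0873
drip [ 0.40088631 -0.3592383   0.018     ]
```

```bash
python3 -m inch '[[87,[40,-3,-35],[-3.4,0,0.7]],[87,[45,-3,-35],[0,0,0]],[87,[45,-3,-35],[0,0,0]],[87,[45,-3,-30],[0,0,0]],[87,[20,0,-10],[0,0,0]],[87,[0,0,0],[0,0,0]]]'
python3 - <<'E'
from h import *
to(G,Rdown(U)); p=imaging.camera_params('wrist'); im=imaging.camera('wrist'); cv2.imwrite('pics/w4.png',im[:,:,::-1])
for t in ['dipstick','dip_tip']:
    for d in imaging.tip_of('wrist',t): print(t,d['pixel'],d['confidence'],plane('wrist',d['pixel'],.014,p))
print(proj('wrist',G+[0,0,.025],p))
E
```

```text
time: 9.52
position: [0.5851, -0.1881, 0.0944]
tool_rot: [0.7, -0.107, -0.698, -0.105]
ft_force: [-0.6, 0.0, -0.2]
grip_width: 0.087
t 9.53 pos [ 0.5851 -0.1881  0.0944] shift [91.4  5.3  6.5] turn [ 0.6 -0.2 -0.1] F [-0.6  0.  -0.2] grip 0.087
dipstick [313.6, 296.2] 0.62 [ 0.55252594 -0.18148883  0.014     ]
[317.639929   265.92454682]
```

View pics/w4.png

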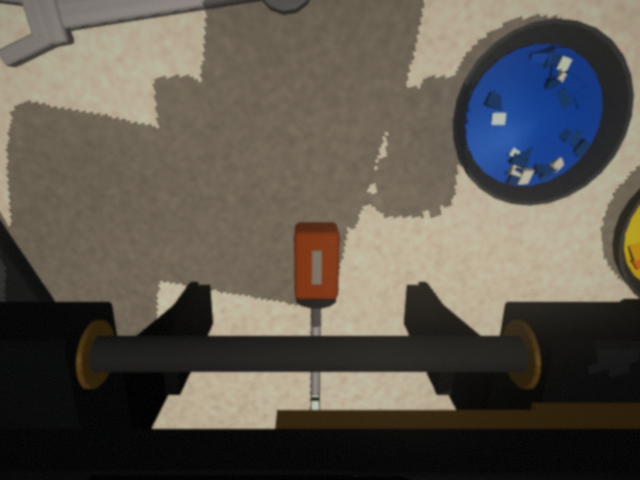

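```bash
python3 - <<'E'
from h import *
p=imaging.camera_params('wrist')
a,b=plane('wrist',(316.5,232),.028,p),plane('wrist',(316.5,297),.028,p); print(a,b,np.linalg.norm(a-b),(a+b)/2)
c=(a+b)/2; c[2]=.003; to(c,Rdown(U)); r=plane('wrist',(315.5,405),.014,p); print('yaw',np.degrees(np.arctan2(*(r-c)[1::-1])))
E
```

```text
[ 0.59818129 -0.19755296  0.028     ] [ 0.55704399 -0.1849899   0.028     ] 0.043012877227795884 [ 0.57761264 -0.19127143  0.028     ]
t 9.68 pos [ 0.5854 -0.1885  0.0973] shift [94.3  4.6  7.3] turn [ 0.6 -0.4 -0.2] F [ 0.1 -0.2 -0.5] grip 0.0867
yaw 162.82153915005486
```

```bash
python3 -m inch '[[87,[30,5,7],[0,0,0]],[87,[30,0,0],[0,0,0]],[87,[18,0,0],[0,0,0]],[87,[0,0,0],[0,0,0]],[87,[0,0,0],[0,0,0]]]'
python3 - <<'E'
from h import *
to(G,Rdown(U))
E
```

```text
time: 10.3
position: [0.5813, -0.194, 0.0265]
tool_rot: [0.706, -0.11, -0.692, -0.103]
ft_force: [0.3, 0.3, 0.3]
grip_width: 0.0868
t 10.3 pos [ 0.5813 -0.194   0.0265] shift [23.4 -1.4  4.9] turn [ 0.6 -1.3 -0.4] F [0.3 0.3 0.3] grip 0.0868
```

```bash
python3 -m inch '[[87,[12,-1,4],[0,-1.2,-0.3]],[87,[9,0,1],[0,0,0]],[87,[0,0,0],[0,0,0]],[87,[0,0,0],[0,0,0]]]'
python3 - <<'E'
from h import *
to(G,Rdown(U))
E
```

```text
time: 10.8
position: [0.578, -0.192, 0.0058]
tool_rot: [0.7, -0.107, -0.698, -0.105]
ft_force: [0.3, 0.1, 0.5]
grip_width: 0.0872
t 10.8 pos [ 0.578  -0.192   0.0058] shift [ 2.8 -0.4  0.6] turn [ 0.6 -0.2 -0.1] F [0.3 0.1 0.5] grip 0.0872
```

```bash
python3 -m inch '[[60,[2,0,0],[0,0,0]],[20,[0,0,0],[0,0,0]],[20,[0,0,0],[0,0,0]],[20,[0,0,0],[0,0,0]],[20,[0,0,0],[0,0,0]],[20,[0,0,0],[0,0,0]],[20,[0,0,0],[0,0,0]]]' 45
python3 - <<'E'
from h import *
to(G,Rdown(U))
E
```

```text
time: 11.68
position: [0.5784, -0.1922, 0.0042]
tool_rot: [0.7, -0.107, -0.698, -0.105]
ft_force: [0.9, -0.2, -0.6]
grip_width: 0.0276
t 11.68 pos [ 0.5784 -0.1922  0.0042] shift [ 1.2 -0.4  1.1] turn [ 0.7 -0.2 -0.1] F [ 0.9 -0.2 -0.6] grip 0.0276
```

```bash
cat >> h.py <<'E'
OFF=np.array([-.0098,0,.0285])   # dip origin in tool frame
def ins(dist,M=None,yaw=0):      # target TCP for collar at dist above the mouth
    s,_=fitS(); Z=R.from_euler('z',s[2]+yaw).as_matrix(); c,n=np.cos(np.radians(40)),np.sin(np.radians(40))
    z=Z@[-c,0,-n]; x=Z@[n,0,-c]; Rt=np.column_stack([x,np.cross(z,x),z])
    m=S2W(s,(.062,-.12,.165)) if M is None else np.array(M)
    return m-z*dist-Rt@OFF,Rt
E
python3 -m inch '[[20,[-40,0,0],[0,0,0]],[20,[-60,0,0],[0,0,0]],[20,[-60,0,0],[0,0,0]],[20,[-60,0,0],[-6,0,0]],[20,[-50,0,0],[-6,0,0]],[20,[-40,0,0],[-6,0,0]],[20,[0,0,0],[-6,0,0]],[20,[0,0,0],[0,0,0]]]'
python3 - <<'E'
from h import *
to(*ins(.15)); o=get_obs(); print(o['q'])
E
```

```text
time: 12.68
position: [0.5759, -0.1907, 0.3215]
tool_rot: [-0.705, -0.046, 0.706, -0.046]
ft_force: [-0.5, 1.4, -1.6]
grip_width: 0.028
t 12.68 pos [ 0.5759 -0.1907  0.3215] shift [  49.1 -274.7 -175.6] turn [ 1.5 40.1  0.6] F [-0.5  1.4 -1.6] grip 0.028
[-5.03358456e-01  4.09562036e-01  1.35275608e+00 -6.97465621e-04
  1.38100641e+00  9.37497528e-01]
```

```bash
python3 -m inch '[[20,[0,-46,-28],[0,0,0]],[20,[0,-46,-28],[0,0,0]],[20,[0,-46,-28],[0,0,0]],[20,[0,-46,-28],[0,0,0]],[20,[0,-46,-28],[0,0,0]],[20,[0,-40,-24],[0,7,0]],[20,[0,0,0],[0,8,0]],[20,[0,0,0],[0,8,0]],[20,[0,0,0],[0,8,0]],[20,[0,0,0],[0,8,0]],[20,[0,0,0],[0,0,0]]]'
python3 - <<'E'
from h import *
to(*ins(.15)); o=get_obs(); print(o['q'])
E
```

```text
time: 14.05
position: [0.7017, 0.1075, 0.302]
tool_rot: [0.898, 0.05, -0.436, 0.019]
ft_force: [-0.6, -0.3, -2.1]
grip_width: 0.028
t 14.05 pos [0.7017 0.1075 0.302 ] shift [30.9  4.6  8.8] turn [-0.1  1.7  0.7] F [-0.6 -0.3 -2.1] grip 0.028
[-0.05137535  0.37005974  1.67542783  0.24727641  0.44738921  1.22840078]
```

```bash
python3 -m inch '[[20,[15,5,4],[0,1.7,0.7]],[20,[16,0,0],[0,0,0]],[20,[0,0,0],[0,0,0]],[20,[0,0,0],[0,0,0]]]'
python3 - <<'E'
from h import *
P,Rt=ins(.15); to(P,Rt); o=get_obs(); M=R.from_quat(o['tool_rot']).as_matrix(); O=o['position']+M@OFF; T=O+.115*M[:,2]
s,_=fitS(); m=S2W(s,(.062,-.12,.165)); ims=[]
pp={}
for c in ['top','side','wrist']:
    p=pp[c]=imaging.camera_params(c); im=imaging.camera(c)[:,:,::-1].copy(); cv2.imwrite(f'pics/{c}5.png',im)
    for n,X in [('tube_mouth',m),('dip_tip',T),('dipstick',O)]: print(c,n,'pred',proj(c,X,p).round(1),'net',[(np.round(d['pixel'],1).tolist(),round(d['confidence'],2)) for d in imaging.tip_of(c,n)])
    u=proj(c,(m+T)/2,p).astype(int)
    k=im[max(0,u[1]-50):u[1]+50,max(0,u[0]-50):u[0]+50] if c!='wrist' else im
    ims.append(cv2.resize(k,(400,400) if c!='wrist' else (260,195),interpolation=cv2.INTER_CUBIC)); print(c,'crop0',u-50)
cv2.imwrite('pics/m5.png',np.hstack(ims[:2])); 
E
```

```text
time: 14.55
position: [0.7243, 0.1045, 0.2766]
tool_rot: [0.905, 0.045, -0.422, 0.019]
ft_force: [0.2, 0.5, -0.7]
grip_width: 0.0276
t 14.55 pos [0.7243 0.1045 0.2766] shift [-3.  -0.9 10.4] turn [-0.3  0.   0. ] F [ 0.2  0.5 -0.7] grip 0.0276
top tube_mouth pred [264.2 193.6] net []
top dip_tip pred [262.3 178.2] net [([334.4, 298.3], 0.65), ([369.0, 323.8], 0.61), ([255.1, 137.5], 0.59), ([403.4, 152.2], 0.51)]
top dipstick pred [256.8 137.7] net [([399.4, 345.2], 0.8), ([353.3, 275.4], 0.73), ([438.1, 226.8], 0.54), ([258.4, 139.8], 0.47)]
top crop0 [213 135]
side tube_mouth pred [353.6 201.2] net [([355.0, 198.2], 0.59)]
side dip_tip pred [367.4 190.4] net [([237.8, 360.1], 0.64), ([262.8, 313.9], 0.54), ([365.4, 188.4], 0.53)]
side dipstick pred [402.  160.4] net [([211.7, 402.8], 0.66), ([292.5, 329.4], 0.54), ([400.8, 164.2], 0.53)]
side crop0 [310 145]
wrist tube_mouth pred [308.6 620.3] net []
wrist dip_tip pred [308.9 555.9] net []
wrist dipstick pred [309.2 369.8] net [([305.6, 374.4], 0.75)]
wrist crop0 [258 538]
```

View pics/m5.png

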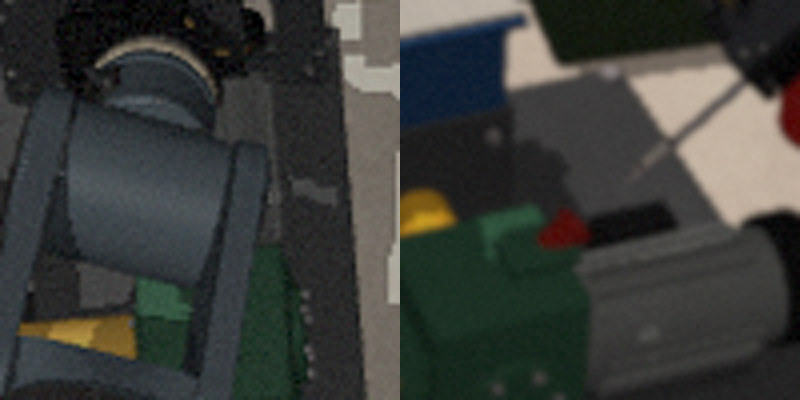

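Side view: rod tip at px (366.8,190.8), predicted (367.4,190.4). The rod line runs to the red mouth at about (355,201), predicted (353.6,201.2). Good agreement, so I go in.

```bash
python3 -m inch '[[20,[-3,-1,15],[-0.3,0,0]],[20,[0,0,15],[0,0,0]],[20,[0,0,0],[0,0,0]],[20,[0,0,0],[0,0,0]]]'
python3 - <<'E'
from h import *
to(*ins(.10))
E
```

```text
time: 15.65
position: [0.6989, 0.1027, 0.2603]
tool_rot: [0.906, 0.046, -0.421, 0.022]
ft_force: [0.4, 0.3, -0.8]
grip_width: 0.0279
t 15.65 pos [0.6989 0.1027 0.2603] shift [ 0.8 -0.2 30.4] turn [ 0.  -0.1 -0. ] F [ 0.4  0.3 -0.8] grip 0.0279
```

```bash
python3 -m inch '[[20,[1,0,10],[0,0,0]],[20,[0,0,8],[0,0,0]],[20,[0,0,8],[0,0,0]],[20,[0,0,0],[0,0,0]]]'
python3 - <<'E'
from h import *
to(*ins(.10))
E
```

```text
time: 16.15
position: [0.6833, 0.1005, 0.2457]
tool_rot: [0.907, 0.046, -0.418, 0.022]
ft_force: [0.4, -0.4, -0.1]
grip_width: 0.0277
t 16.15 pos [0.6833 0.1005 0.2457] shift [-0.3 -0.8  9. ] turn [ 0.1 -0.6 -0.1] F [ 0.4 -0.4 -0.1] grip 0.0277
```

```bash
python3 -m inch '[[20,[0,-1,8],[0,-0.6,0]],[20,[0,0,6],[0,0,0]],[20,[0,0,6],[0,0,0]],[20,[0,0,6],[0,0,0]],[20,[0,0,0],[0,0,0]]]'
python3 - <<'E'
from h import *
to(*ins(.07))
o=get_obs(); M=R.from_quat(o['tool_rot']).as_matrix(); print(proj('side',o['position']+M@OFF+.115*M[:,2]))
im=imaging.camera('side')[:,:,::-1]; cv2.imwrite('pics/side6.png',cv2.resize(im[150:230,320:430],None,fx=7,fy=7,interpolation=cv2.INTER_CUBIC))
E
```

```text
time: 16.77
position: [0.6652, 0.0996, 0.2305]
tool_rot: [0.906, 0.046, -0.421, 0.023]
ft_force: [-0.4, 0.4, -1.1]
grip_width: 0.0276
t 16.77 pos [0.6652 0.0996 0.2305] shift [-0.3  0.  15.3] turn [ 0.1 -0.2 -0.1] F [-0.4  0.4 -1.1] grip 0.0276
[345.35098248 208.76120699]
```

View pics/side6.png

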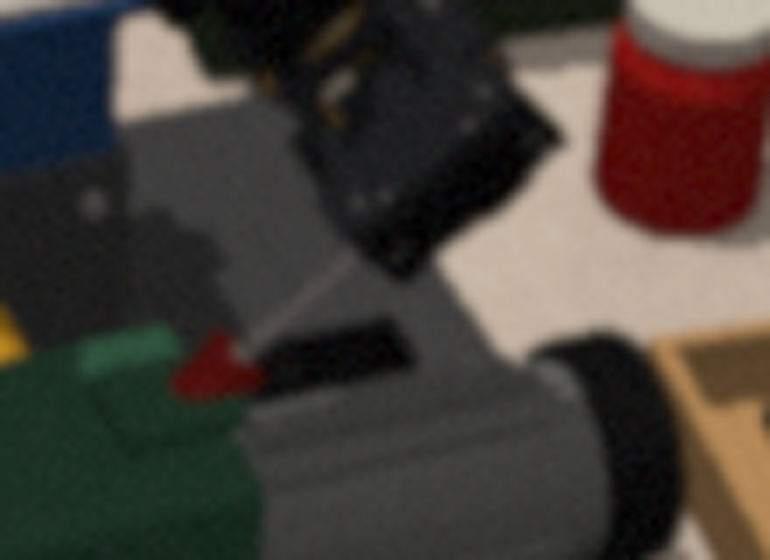

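The rod enters at the middle of the mouth (crop 238,352) with no contact force. I continue.

```bash
python3 -m inch '[[20,[0,0,7],[0,0,0]],[20,[0,0,6],[0,0,0]],[20,[0,0,6],[0,0,0]],[20,[0,0,6],[0,0,0]],[20,[0,0,0],[0,0,0]]]'
python3 - <<'E'
from h import *
to(*ins(.03))
E
```

```text
time: 17.45
position: [0.6498, 0.0972, 0.2173]
tool_rot: [0.907, 0.045, -0.417, 0.024]
ft_force: [0.2, -0.5, -1.2]
grip_width: 0.028
t 17.45 pos [0.6498 0.0972 0.2173] shift [-0.7 -0.9 35. ] turn [ 0.2 -0.6 -0.2] F [ 0.2 -0.5 -1.2] grip 0.028
```

```bash
python3 -m inch '[[20,[-0.5,-1,7],[0,-0.6,0]],[20,[0,0,7],[0,0,0]],[20,[0,0,7],[0,0,0]],[20,[0,0,7],[0,0,0]],[20,[0,0,7],[0,0,0]],[20,[0,0,0],[0,0,0]]]'
python3 - <<'E'
from h import *
to(*ins(.03))
E
```

```text
time: 18.2
position: [0.6239, 0.0949, 0.1963]
tool_rot: [0.906, 0.044, -0.421, 0.025]
ft_force: [-0.4, -0.5, -1.4]
grip_width: 0.0276
t 18.2 pos [0.6239 0.0949 0.1963] shift [ 0.3 -0.3  1.5] turn [ 0.3 -0.2 -0.4] F [-0.4 -0.5 -1.4] grip 0.0276
```

```bash
python3 -m inch '[[20,[0,0,6],[0,0,-0.4]],[20,[0,0,6],[0,0,0]],[20,[0,0,6],[0,0,0]],[20,[0,0,5],[0,0,0]],[20,[0,0,0],[0,0,0]]]'
python3 - <<'E'
from h import *
to(*ins(.0))
E
```

```text
time: 18.82
position: [0.6089, 0.0925, 0.1832]
tool_rot: [0.906, 0.047, -0.419, 0.025]
ft_force: [0.2, 0.7, -1.5]
grip_width: 0.0276
t 18.82 pos [0.6089 0.0925 0.1832] shift [-0.  -1.3 11.5] turn [ 0.4 -0.4 -0.1] F [ 0.2  0.7 -1.5] grip 0.0276
```

```bash
python3 -m inch '[[20,[0,-1,4],[0.3,-0.4,0]],[20,[0,0,3],[0,0,0]],[20,[0,0,2],[0,0,0]],[20,[0,0,0],[0,0,0]]]'
python3 - <<'E'
from h import *
to(*ins(.0))
E
python3 -m inch '[[20,[0,0,2],[0,0,0]],[20,[0,0,2],[0,0,0]]]'
```

```text
time: 19.32
position: [0.6032, 0.0928, 0.1784]
tool_rot: [0.905, 0.046, -0.421, 0.023]
ft_force: [0.1, 0.8, -1.5]
grip_width: 0.0278
t 19.32 pos [0.6032 0.0928 0.1784] shift [-0.  -0.4  4. ] turn [ 0.1 -0.1 -0.1] F [ 0.1  0.8 -1.5] grip 0.0278
time: 19.58
position: [0.6031, 0.0929, 0.1784]
tool_rot: [0.907, 0.046, -0.418, 0.022]
ft_force: [2.2, -0.4, 4.2]
grip_width: 0.0277
```

```bash
python3 -m inch '[[20,[0,0,3],[0,0,0]],[20,[0,0,3],[0,0,0]]]'; python3 - <<'E'
from h import *
to(*ins(.0))
im=imaging.camera('side')[:,:,::-1]; cv2.imwrite('pics/side7.png',cv2.resize(im[150:230,320:430],None,fx=7,fy=7,interpolation=cv2.INTER_CUBIC))
E
```

```text
time: 19.82
position: [0.6031, 0.0929, 0.1786]
tool_rot: [0.91, 0.047, -0.412, 0.022]
ft_force: [1.6, -1.0, 5.0]
grip_width: 0.0276
t 19.82 pos [0.6031 0.0929 0.1786] shift [ 0.1 -0.2  4.1] turn [ 0.1 -1.2  0. ] F [ 1.6 -1.   5. ] grip 0.0276
```

View pics/side7.png

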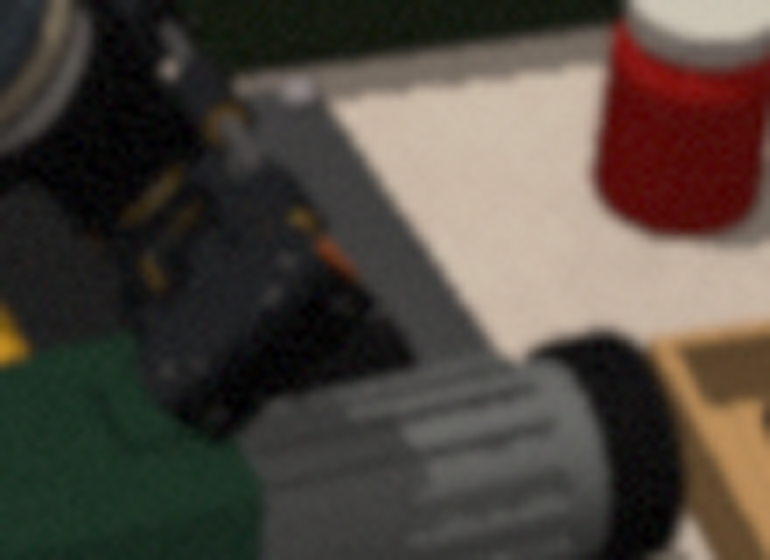

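```bash
python3 -m inch '[[20,[0,0,4],[0,-1.2,0]],[20,[0,0,4],[0,0,0]]]'; python3 -m inch '[[20,[0,0,4],[0,-1,0]],[20,[0,0,2],[0,0,0]],[20,[0,0,2],[0,0,0]]]'; python3 - <<'E'
from h import *
to(*ins(.0))
E
```

```text
time: 20.12
position: [0.6031, 0.0929, 0.1784]
tool_rot: [0.908, 0.048, -0.415, 0.022]
ft_force: [2.7, -0.0, 6.8]
grip_width: 0.0278
time: 20.5
position: [0.6031, 0.0929, 0.1784]
tool_rot: [0.908, 0.049, -0.416, 0.021]
ft_force: [2.8, 0.0, 6.2]
grip_width: 0.028
t 20.5 pos [0.6031 0.0929 0.1784] shift [-0.1 -0.2  4. ] turn [ 0.2 -0.8  0.3] F [2.8 0.  6.2] grip 0.028
```

```bash
python3 -m inch '[[20,[-2,0,3],[0,-0.8,0]],[20,[-1,0,3],[0,0,0]],[20,[0,0,3],[0,0,0]]]';  python3 - <<'E'
from h import *
to(*ins(.0))
E
python3 -m inch '[[20,[0,2,3],[0,0,0]],[20,[0,0,3],[0,0,0]]]';python3 -m inch '[[20,[0,-4,3],[0,0,0]],[20,[0,0,4],[0,0,0]],[20,[0,0,4],[0,0,0]]]'; python3 - <<'E'
from h import *
to(*ins(.0))
E
```

```text
time: 20.88
position: [0.602, 0.093, 0.1796]
tool_rot: [0.908, 0.051, -0.414, 0.02]
ft_force: [2.9, 0.4, 7.5]
grip_width: 0.0277
t 20.88 pos [0.602  0.093  0.1796] shift [1.6 0.  4. ] turn [ 0.2 -1.   0.5] F [2.9 0.4 7.5] grip 0.0277
time: 21.12
position: [0.6023, 0.0925, 0.1798]
tool_rot: [0.911, 0.053, -0.408, 0.019]
ft_force: [3.8, -2.2, 8.0]
grip_width: 0.0274
time: 21.5
position: [0.6024, 0.0957, 0.1799]
tool_rot: [0.916, 0.054, -0.397, 0.018]
ft_force: [3.4, -0.3, 9.1]
grip_width: 0.0276
t 21.5 pos [0.6024 0.0957 0.1799] shift [1.1 2.7 4.8] turn [ 0.1 -3.2  0.9] F [ 3.4 -0.3  9.1] grip 0.0276
```

Sideways play with a constant axial stop shows the collar is sitting on the mouth face. I straighten it, seat it lightly once more, then draw it out.

```bash
python3 -m inch '[[20,[0,2,0],[0,-3,0.5]],[20,[0,0,1],[0,-1,0]],[20,[0,0,3],[0,-0.5,0]],[20,[0,0,3],[0,-0.5,0]],[20,[0,0,3],[0,-0.5,0]],[20,[0,0,3],[0,-0.5,0]]]';  python3 - <<'E'
from h import *
to(*ins(.0))
E
```

```text
time: 22.25
position: [0.6023, 0.0945, 0.1786]
tool_rot: [0.9, 0.053, -0.431, 0.019]
ft_force: [5.3, 0.1, 4.7]
grip_width: 0.0273
t 22.25 pos [0.6023 0.0945 0.1786] shift [0.6 1.4 3.7] turn [0.  1.2 0.8] F [5.3 0.1 4.7] grip 0.0273
```

```bash
python3 -m inch '[[20,[0,0,-6],[0,1,0]],[20,[0,1,-10],[0,0,0.5]],[20,[0,0,-12],[0,0,0]],[20,[0,0,-12],[0,0,0]],[20,[0,0,-12],[0,0,0]]]';  python3 - <<'E'
from h import *
to(*ins(.1))
E
```

```text
time: 22.88
position: [0.6305, 0.0969, 0.2001]
tool_rot: [0.899, 0.047, -0.435, 0.02]
ft_force: [1.4, 0.8, -4.3]
grip_width: 0.0279
t 22.88 pos [0.6305 0.0969 0.2001] shift [ -2.9   0.8 -60.9] turn [-0.2  1.7  0.2] F [ 1.4  0.8 -4.3] grip 0.0279
```

```bash
python3 -m inch '[[20,[-3,1,-10],[0,1.7,0]],[20,[0,0,-15],[0,0,0]],[20,[0,0,-15],[0,0,0]],[20,[0,0,-15],[0,0,0]],[20,[0,0,0],[0,0,0]]]';  python3 - <<'E'
from h import *
to(*ins(.16))
E
```

```text
time: 23.5
position: [0.661, 0.1008, 0.2259]
tool_rot: [0.9, 0.048, -0.433, 0.019]
ft_force: [0.9, -0.3, -1.6]
grip_width: 0.0278
t 23.5 pos [0.661  0.1008 0.2259] shift [ -3.    1.4 -80.7] turn [-0.2  1.3  0.4] F [ 0.9 -0.3 -1.6] grip 0.0278
```

```bash
python3 -m inch '[[20,[-3,1,-16],[0,1.3,0.3]],[20,[0,0,-20],[0,0,0]],[20,[0,0,-20],[0,0,0]],[20,[0,0,-20],[0,0,0]],[20,[0,0,-20],[0,0,0]],[20,[0,0,0],[0,0,0]]]';  python3 - <<'E'
from h import *
to(*ins(.17))
E
```

```text
time: 24.25
position: [0.7294, 0.1079, 0.2855]
tool_rot: [0.903, 0.047, -0.426, 0.018]
ft_force: [-0.3, 0.5, -0.9]
grip_width: 0.0273
t 24.25 pos [0.7294 0.1079 0.2855] shift [0.3 1.8 0.3] turn [-0.3  0.5  0.2] F [-0.3  0.5 -0.9] grip 0.0273
```

```bash
python3 -m inch '[[20,[-10,0,0],[0,-8,0]],[20,[-10,0,0],[0,-8,0]],[20,[-5,0,0],[0,-8,0]],[20,[0,0,0],[0,-8,0]],[20,[0,0,0],[0,-8,0]],[20,[0,0,0],[0,0,0]]]';  python3 - <<'E'
from h import *
D=np.array([.398,-.356]); u=np.array([-np.cos(.102),-np.sin(.102),0]); M=Rdown(u)
T=np.array([*D,.13]); to(T-M@(OFF+[0,0,.115]),M)
E
```

```text
time: 25.0
position: [0.7048, 0.1086, 0.2968]
tool_rot: [-0.688, -0.042, 0.723, -0.033]
ft_force: [0.1, -0.1, -2.4]
grip_width: 0.0273
t 25.0 pos [0.7048 0.1086 0.2968] shift [179.9 433.  201.7] turn [0.2 2.8 0.9] F [ 0.1 -0.1 -2.4] grip 0.0273
```

```bash
python3 -m inch '[[20,[0,40,20],[0,2.8,0.9]],[20,[0,49,23],[0,0,0]],[20,[0,49,23],[0,0,0]],[20,[0,49,23],[0,0,0]],[20,[0,49,23],[0,0,0]],[20,[0,49,23],[0,0,0]],[20,[0,49,23],[0,0,0]],[20,[0,49,23],[0,0,0]],[20,[0,40,15],[0,0,0]],[20,[0,20,0],[0,0,0]],[20,[0,0,0],[0,0,0]]]';  python3 - <<'E'
from h import *
D=np.array([.398,-.356]); u=np.array([-np.cos(.102),-np.sin(.102),0]); M=Rdown(u)
T=np.array([*D,.13]); to(T-M@(OFF+[0,0,.115]),M)
E
```

```text
time: 26.38
position: [0.5408, -0.3544, 0.286]
tool_rot: [0.71, 0.045, -0.702, 0.038]
ft_force: [-0.5, 0.3, -1.6]
grip_width: 0.0278
t 26.38 pos [ 0.5408 -0.3544  0.286 ] shift [165.9 -11.4   0.4] turn [ 0.8 -0.7  0.5] F [-0.5  0.3 -1.6] grip 0.0278
```

```bash
python3 -m inch '[[20,[25,-11,0],[0.8,-0.7,0.5]],[20,[35,0,0],[0,0,0]],[20,[35,0,0],[0,0,0]],[20,[30,0,0],[0,0,0]],[20,[20,0,0],[0,0,0]],[20,[10,0,0],[0,0,0]],[20,[0,0,0],[0,0,0]],[20,[0,0,0],[0,0,0]]]';  python3 - <<'E'
from h import *
D=np.array([.398,-.356]); u=np.array([-np.cos(.102),-np.sin(.102),0]); M=Rdown(u)
T=np.array([*D,.13]); to(T-M@(OFF+[0,0,.115]),M)
o=get_obs();Mc=R.from_quat(o['tool_rot']).as_matrix();t=o['position']+Mc@(OFF+[0,0,.115]);print('tip',t,'R',Mc.round(3).tolist(),np.abs(o['joint_velocities']).max())
ims=[]
for c in ['side','top']:
    im=imaging.camera(c)[:,:,::-1]; u=proj(c,t).astype(int); print(c,u,[(np.round(d['pixel']),d['confidence']) for d in imaging.tip_of(c,'dip_tip')][:3])
    ims.append(cv2.resize(np.ascontiguousarray(im[u[1]-100:u[1]+100,u[0]-100:u[0]+100]) if u[1]<380 else im[280:480,u[0]-100:u[0]+100],(400,400)))
cv2.imwrite('pics/m8.png',np.hstack(ims))
E
```

```text
time: 27.38
position: [0.5444, -0.3258, 0.1293]
tool_rot: [0.708, 0.043, -0.704, 0.04]
ft_force: [0.7, -0.1, -1.7]
grip_width: 0.0276
t 27.38 pos [ 0.5444 -0.3258  0.1293] shift [ 9.  15.1  5.5] turn [ 0.9 -0.4  0.3] F [ 0.7 -0.1 -1.7] grip 0.0276
tip [ 0.40184235 -0.34263613  0.13823257] R [[0.006, 0.117, -0.993], [0.005, -0.993, -0.117], [-1.0, -0.004, -0.006]] 0.007933313416325138
side [329 361] [(array([329., 362.]), 0.9), (array([235., 362.]), 0.58), (array([262., 314.]), 0.55)]
top [420 260] []
```

View pics/m8.png

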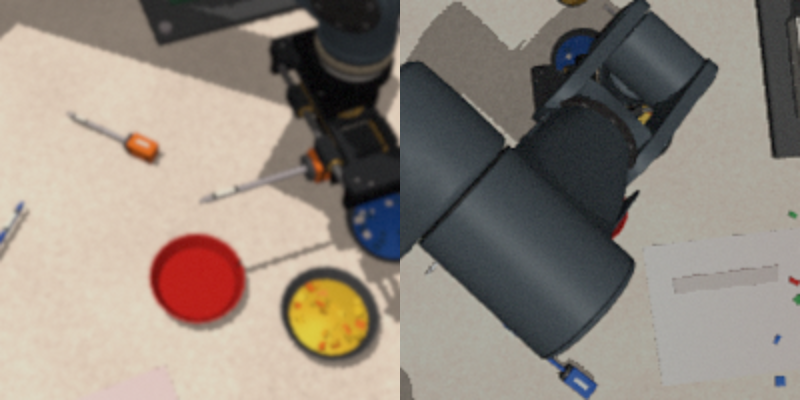

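```bash
python3 -m inch '[[20,[0,14,5],[0,0,0]],[20,[0,0,0],[0,0,0]],[20,[0,0,0],[0,0,0]],[20,[0,0,0],[0,0,0]],[20,[0,0,0],[0,0,0]],[20,[0,0,0],[0,0,0]]]';  python3 - <<'E'
from h import *
o=get_obs();Mc=R.from_quat(o['tool_rot']).as_matrix();O=o['position']+Mc@OFF;t=O+.115*Mc[:,2];print('tip',t,Mc.round(3).tolist(),np.abs(o['joint_velocities']).max())
im=imaging.camera('side')
for n,X in [('dip_tip',t),('dipstick',O),('drip_dish',[.398,-.356,0]),('blue_dish',[.615,-.346,0])]: print(n,proj('side',X).round(1),[(np.round(d['pixel'],1).tolist(),round(d['confidence'],2)) for d in imaging.tip_of('side',n)][:3])
E
```

```text
time: 28.32
position: [0.5406, -0.3432, 0.13]
tool_rot: [0.708, 0.042, -0.703, 0.04]
ft_force: [0.1, -0.6, -1.0]
grip_width: 0.028
tip [ 0.39794519 -0.3596783   0.13874104] [[0.007, 0.115, -0.993], [0.004, -0.993, -0.115], [-1.0, -0.003, -0.007]] 0.001276780697317735
dip_tip [330.  369.4] [([235.7, 360.7], 0.78), ([330.3, 370.3], 0.73), ([263.8, 315.8], 0.55)]
dipstick [383.4 352.2] [([381.2, 355.8], 0.83), ([209.0, 402.8], 0.79), ([292.3, 330.2], 0.6)]
drip_dish [328.6 401.3] [([326.2, 402.7], 0.89), ([383.7, 352.1], 0.3)]
blue_dish [421.  377.1] [([421.6, 375.3], 0.6), ([329.1, 371.7], 0.49)]
```

```bash
python3 -c "
from rig import robot; print(robot.hand_in())"
```

```text
the job is handed in; nothing more can be done
None
```

I closed the hasp, pushed the larger orange dipstick home in the red tube, drew it out and handed the job in. The gripper was still holding it over the drip dish at about 28.5 s of the 70 s allowed. No verdict was reported.

- **Hasp:** the pictures showed it flat over the staple, and the fingers met a firm stop at 248 mm, the expected height of the strap's top. The push reached about 26 N.
- **Dipstick in the tube:** it slid in without force. The collar stopped about 4 mm before my computed mouth position. I took this as seated because the stop stayed at the same depth, within about 1 mm, when I shifted the stick sideways. The wrist force stayed below about 10 N in the readings, but the collar itself was hidden from the cameras.
- **Final pose:** by the gripper's pose the tip was about 4 mm from the dish centre and 139 mm up, level within 0.5°, and the arm was still.
    - **Checks that agree:** the side camera's tip matched within 1 px, and the white strip was on top.
    - **Check that disagrees:** the network's point for the dipstick's origin was about 4 px off my prediction. It was off by the same amount before insertion, so I put it down to network bias and not slip.
- **Other things on the table:** the drip and blue dishes matched their starting positions. I did not check the other items with numbers at the end, but the arm stayed well clear of them.

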